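# Roll the feed roller onto the line of the inspection plate

### The job

A smooth metal feed roller lies on the dark inspection plate, off to one side of the white line. Without gripping or lifting it, push it sideways with the fingertips so that it rolls across the plate, and leave it at rest lying along the white line, centred over the line, with its whole length on the plate. Leave the loupe on the plate and the screwdriver and terminal block beside it where they are.

Things in the scene. Friction and masses are not known exactly. Their poses are not given: they have to be found in the camera images.
- plate: flat dark steel plate, 300 x 200 mm, on four feet, its top 26 mm above the bench, fixed. Origin at the centre of its underside on the bench; x along the 300 mm side (the way the roller rolls), y along the 200 mm side, z up; turned up to 0.45 rad. A white line, 3 mm wide and 196 mm long, runs across the middle of its top, along y at x = 0
- line (a point): middle of the white line on the plate's top face; axes as the plate's
- roller: smooth light metal roller, 36 mm diameter, 100 mm long, a journal (12 mm diameter, 18 mm long) out of each end; 0.18 to 0.35 kg; low friction, and rolling drag stops it within about 1 mm when pushed slowly. Origin at its centre, 18 mm above the plate's top. Its y axis is its long axis; x and z turn as it rolls. Starts 65 to 90 mm from the line, on either side, within 0.06 rad of parallel, its z up
- loupe: black loupe, a short upright cylinder of 38 mm diameter and 32 mm height, standing loose on the plate on the other side of the line, 65 to 90 mm from it. Origin at the centre of its underside; z up
- driver: small screwdriver with a red grip, 157 mm long, 17 mm thick, lying loose on the bench beside the plate, about 25 mm from its -y side. Origin at the centre of its underside, y axis along its length, about parallel to the plate's x axis
- terminal: light grey terminal block, 14 x 44 x 17 mm, loose on the bench beside the plate, about 20 mm from its +y side. Origin at the centre of its underside, y axis along its length

How it is judged:
By the outcome, as a careful person would: the job done as asked, in the order asked, and still so for the second after the job is handed in, with the robot touching nothing.
It also fails if it takes over 35 s, if anything falls off the work surface, if the arm or the gripper's body presses on something with over 40 N, if the wrist force passes 120 N, or if a joint passes its speed limit or range.

### The arm

A 6-joint arm with a two-finger parallel gripper is mounted at the origin on a cart in front of the work surface, level with it; the furniture and walls round the work are solid. World frame = base frame: x ahead of the robot, y to its left, z up, the work surface at z = 0. Lengths are in mm, angles in rad, forces in N, time in s.
With the tool pointing down it reaches from about 350 to 975 mm from the base axis. Payload 7.1 kg.
Tool frame: the origin (TCP) lies midway between the tips of the shut fingers; the grasp point (between the pads) lies 19 mm behind it (ctrl.grip_point_offset is the distance from the TCP to the grasp point, in mm); z points along the fingers, y is the line along which they close (so a half turn about z gives the same grasp; the last joint's range is limited). The gripper opens to 88 mm and grips with 3 to 60 N. Pads are 20 mm wide; open, the fingers measure 115 mm over their backs; the gripper's body (75 mm by 178 mm) begins 61 mm behind the grasp point.
Start: joints at [1.222, 0.423, 1.63, -0, 1.089, -0.019], TCP at [202.377, 591.311, 190.375] pointing down, gripper open.
Joint ranges: [-3, 3], [-0.9, 2.11], [0.09, 2.58], [-1.31, 4.45], [0.11, 2.69], [-2.54, 2.54]. Speed limits (rad/s): [2.39, 2.39, 3.01, 3.14, 3.14, 3.14].

### API

Orientations are given as a rotation vector (axis times angle).
In Python, from workcell import get_obs, optics, close_job, spotter, ctrl gives the robot as it stands. The module is installed in compiled form; this text tells all that it offers.
- The arm moves only by the tool move_arm, never from a script. Its argument "rows" is a list of rows, each a list of 5 numbers: the shift along the tool's x, y, z in cm, then the turn about the tool's z in degrees, then the opening in per cent of the stroke, from 0 (shut) to 100 (fully open). A call has 1 to 10 rows; each row shifts and turns the commanded pose from where the row before left it, along the tool's axes as they then stand; what a row does not reach is not made up. A row lasts 1/8 s, in which the tool goes at most 62.5 mm and 10.7 degrees, less where a joint would pass 70% of its speed; a pose out of reach is approached as far as the arm can. A call with a gripper value outside its range is refused whole. The fingers move at their own pace and stop on an object; the grip force is fixed at half the most. Time passes only in rows, so rows that do not move let the fingers close. It gives the time, the measured TCP pose, the force, the opening and the grip force at its end, in the units of the state.
- get_obs(): the state, without advancing time (a new reading comes with each control period).
- optics.get_image(name): name is "scene" or "side" or "wrist"; returns the picture (400x640x3 uint8, blue, green, red); there is no depth.
- optics.calibration(name): a dict with "camera_matrix" (3x3 intrinsics, pixels), "xyz" and "orientation" of the camera in the world. Camera axes: x right, y down, z forward; pixel columns grow to the right and rows downward; lengths in mm; the calibration is good to about 2 mm. A picture is of the moment at which its call begins: read the wrist's pose just before it. calibration takes no time and is no camera call; for the wrist camera it gives the pose at the moment of the call.
- close_job(): hands the job in; it is judged then, once.
Trained networks look in the newest picture that a camera, given by its name, has taken for a name from the list of things; names that differ only in an ending like _2 or _b are one class to them, and where a whole thing is asked for, a point or a joint stands for the part that bears it (a point fixed in the world has none). Each returns a list of dicts, best first, with "conf" (0 to 1); they miss things now and then, are a little off and sometimes report something else, mostly with a low value. They report only what shows in the picture. A call takes as long as a camera call.
- spotter.find_in(camera, label): "point" ([column, row] in pixels, amid what is visible of it).
- spotter.regions_of(camera, label): "region" (400x640 bool, what is visible of it) and "point" ([column, row] in pixels, amid what is visible of it).
The state is a dict: "t": time; "qpos": joint angles; "qvel": joint speeds; "joint_torque": joint torques, N m; "ee_pos": TCP position; "orientation": TCP orientation; "ft_force": force on the tool from outside, world axes, zero at the start; "moment": the same for the moment, N m; "width": finger opening in mm; "grasp_force": force on a finger pad.
Only numpy, scipy, OpenCV 4.12 (cv2) and the standard library are available. Lean on these libraries where they do the work, as an engineer would, in place of code of your own. Each camera call takes 0.05 s, during which the arm holds its last target. There are 200 camera calls.

## Working session

There is one attempt and no reset: what is moved stays moved. The work goes in short steps, Python scripts to look and compute and a tool call to move; the robot and the scene stay as the last step left them, time stands still between calls to the robot, and variables do not carry over. Pictures are saved under pics/ and viewed, at most 10 in all, crops included, and the job is handed in when it is done.

Besides the shell and the picture viewer there is one more tool, called after "Call:" in YAML: its name, and indented under it one key for each argument. move_arm: Moves the arm, as the interface text tells. Its arguments: {"type":"object","properties":{"rows":{"type":"array","items":{"type":"array","items":{"type":"number"}}}},"required":["rows"]}

```bash
mkdir -p pics; cat > h.py <<'E'
import numpy as np,cv2
from scipy.spatial.transform import Rotation as R
from workcell import get_obs, optics, close_job, spotter, ctrl
def cal(n):
    c=optics.calibration(n);o=np.array(c["orientation"],float)
    M=R.from_rotvec(o).as_matrix() if o.size==3 else o.reshape(3,3)
    return np.array(c["camera_matrix"]),np.array(c["xyz"]),M
def toz(n,uv,z,C=None):
    K,p,M=C or cal(n);uv=np.atleast_2d(uv).astype(float)
    d=(M@np.linalg.inv(K)@np.c_[uv,np.ones(len(uv))].T).T
    return p+d*((z-p[2])/d[:,2])[:,None]
def proj(n,X,C=None):
    K,p,M=C or cal(n);q=(K@M.T@(np.atleast_2d(X)-p).T).T
    return q[:,:2]/q[:,2:]
E
python3 - <<'E'
from h import *
ims=[]
for n in("scene","side"):
    im=optics.get_image(n);cv2.imwrite(f"pics/{n}0.png",im)
    print(n,cal(n)[1],cal(n)[2][:,2])
    for l in("plate","roller","loupe","driver","terminal"):
        r=spotter.find_in(n,l)
        print(l,[(np.round(a["point"]),round(a["conf"],2),toz(n,a["point"],30)[0].round()) for a in r[:2]])
o=get_obs();print(o["t"],o["ee_pos"],o["orientation"],R.from_rotvec(o["orientation"]).as_matrix().round(3))
E
```

```text
scene [ 191.41994977 -706.97900514  464.79840489] [ 0.46509049  0.74824186 -0.47310143]
plate [(array([325., 245.]), 0.68, array([ 544., -163.,   30.]))]
roller [(array([301., 247.]), 0.56, array([ 505., -147.,   30.]))]
loupe []
driver [(array([371., 292.]), 0.71, array([ 534., -303.,   30.]))]
terminal [(array([280., 214.]), 0.69, array([528., -27.,  30.])), (array([369., 292.]), 0.24, array([ 531., -303.,   30.]))]
side [248.42359551 652.62899195 354.19575865] [ 0.37246456 -0.857077   -0.35593422]
plate [(array([333., 206.]), 0.83, array([546., -87.,  30.])), (array([372., 189.]), 0.48, array([ 510., -198.,   30.]))]
roller [(array([374., 190.]), 0.73, array([ 504., -195.,   30.]))]
loupe [(array([287., 190.]), 0.55, array([ 661., -134.,   30.]))]
driver []
terminal [(array([318., 232.]), 0.76, array([529.,  18.,  30.]))]
0.6 [202.37604536 591.31254249 190.38338361] [-5.15694784e-01 -3.09895308e+00 -4.50644788e-05] [[-0.946  0.324 -0.   ]
 [ 0.324  0.946  0.   ]
 [ 0.     0.    -1.   ]]
```

View pics/scene0.png

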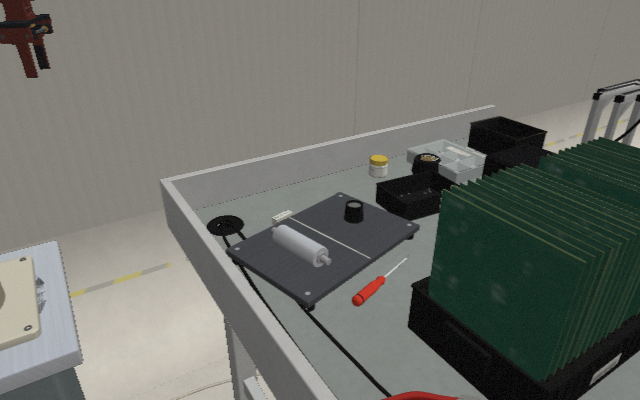

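View pics/side0.png

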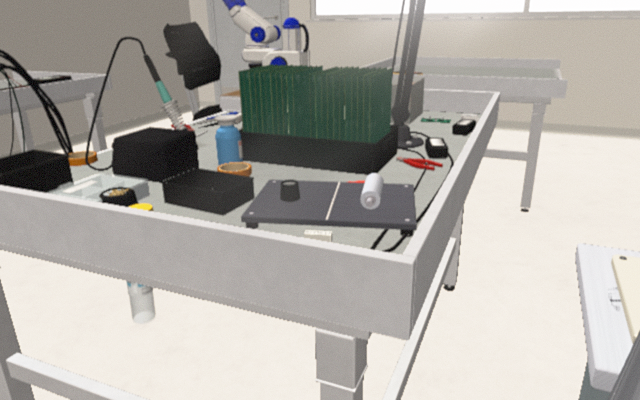

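The scene view shows the roller (301,247) on the near side of the white line (≈290,213 to 370,257) and the loupe (354,211) beyond it. The terminal is at (282,216) and the driver at (371,290). The side view agrees. Both views show a bench rail, with its corner at (163,181) in scene and about (415,262) in side.

```bash
python3 - <<'E'
from h import *
def tri(a,b):
    L=[]
    for n,uv in(("scene",a),("side",b)):
        K,p,M=cal(n);d=M@np.linalg.inv(K)@np.r_[uv,1.];L.append((p,d/np.linalg.norm(d)))
    A=sum(np.eye(3)-np.outer(d,d) for p,d in L);b=sum((np.eye(3)-np.outer(d,d))@p for p,d in L)
    return np.linalg.solve(A,b).round()
print("rail corner",tri((163,181),(415,264)))
c=toz("scene",[(228,250),(342,193),(418,232),(308,303),(290,213),(370,257)],26);print(c.round(),c[:4].mean(0))
print(toz("scene",[(272,233),(330,262)],44).round())
E
```

```text
rail corner [353. 143.  74.]
[[ 397.  -84.   26.]
 [ 684.  -11.   26.]
 [ 713. -213.   26.]
 [ 445. -272.   26.]
 [ 549.  -28.   26.]
 [ 591. -228.   26.]] [ 559.70599385 -144.84837492   26.        ]
[[ 474. -101.   44.]
 [ 513. -225.   44.]]
```

```bash
cat >> h.py <<'E'
def plan(target,yaw,n,op=100):
    """rows to bring TCP to target with tool-x heading yaw (tool down)"""
    o=get_obs();p=np.array(o["ee_pos"]);X=R.from_rotvec(o["orientation"]).as_matrix()[:,0]
    a=np.arctan2(X[1],X[0]);d=np.degrees((a-yaw+np.pi)%(2*np.pi)-np.pi)
    rows=[]
    for i in range(n):
        s=(np.array(target)-p)/(n-i);x=np.array([np.cos(a),np.sin(a),0]);y=np.array([np.sin(a),-np.cos(a),0])
        t=round(d/(n-i),1);r=np.round([s@x/10,s@y/10,-s[2]/10],1 if n>5 else 2)
        rows.append([*map(float,r),float(t),op]);p=p+10*(r[0]*x+r[1]*y-r[2]*np.array([0,0,1]));a-=np.radians(t);d-=t
    print(rows);print("end",p.round(1),round(a,4))
E
python3 -c "
from h import *
plan((520,-145,330),0.22,20,60)"
```

```text
[[-2.7, -3.0, -0.7, 7.4, 60], [-3.1, -2.6, -0.7, 7.4, 60], [-3.4, -2.2, -0.7, 7.4, 60], [-3.6, -1.7, -0.7, 7.4, 60], [-3.8, -1.3, -0.7, 7.4, 60], [-3.9, -0.7, -0.7, 7.4, 60], [-4.0, -0.2, -0.7, 7.4, 60], [-4.0, 0.3, -0.7, 7.4, 60], [-3.9, 0.8, -0.7, 7.4, 60], [-3.8, 1.3, -0.7, 7.4, 60], [-3.6, 1.8, -0.7, 7.4, 60], [-3.3, 2.2, -0.7, 7.5, 60], [-3.0, 2.6, -0.7, 7.4, 60], [-2.7, 3.0, -0.7, 7.5, 60], [-2.3, 3.3, -0.7, 7.4, 60], [-1.8, 3.6, -0.7, 7.5, 60], [-1.3, 3.8, -0.7, 7.4, 60], [-0.8, 3.9, -0.7, 7.5, 60], [-0.3, 4.0, -0.7, 7.4, 60], [0.2, 4.0, -0.7, 7.5, 60]]
end [ 519.8 -144.8  330.4] 0.22
```

Call:
move_arm:
  rows:
    - [-2.7,-3.0,-0.7,7.4,60]
    - [-3.1,-2.6,-0.7,7.4,60]
    - [-3.4,-2.2,-0.7,7.4,60]
    - [-3.6,-1.7,-0.7,7.4,60]
    - [-3.8,-1.3,-0.7,7.4,60]
    - [-3.9,-0.7,-0.7,7.4,60]
    - [-4.0,-0.2,-0.7,7.4,60]
    - [-4.0,0.3,-0.7,7.4,60]
    - [-3.9,0.8,-0.7,7.4,60]
    - [-3.8,1.3,-0.7,7.4,60]

```text
t: 1.85
ee_pos: [362.5, 222.3, 260.8]
orientation: [2.281, 2.16, 0.001]
ft_force: [0.8, 0.0, 0.6]
width: 52.8
grasp_force: 0.0
```

Call:
move_arm:
  rows:
    - [-3.6,1.8,-0.7,7.4,60]
    - [-3.3,2.2,-0.7,7.5,60]
    - [-3.0,2.6,-0.7,7.4,60]
    - [-2.7,3.0,-0.7,7.5,60]
    - [-2.3,3.3,-0.7,7.4,60]
    - [-1.8,3.6,-0.7,7.5,60]
    - [-1.3,3.8,-0.7,7.4,60]
    - [-0.8,3.9,-0.7,7.5,60]
    - [-0.3,4.0,-0.7,7.4,60]
    - [0.2,4.0,-0.7,7.5,60]

```text
t: 3.1
ee_pos: [520.2, -146.1, 330.7]
orientation: [3.123, 0.338, 0.001]
ft_force: [0.2, -0.2, -0.5]
width: 52.7
grasp_force: 0.0
```

Call:
move_arm:
  rows:
    - [0,0,0,0,60]

```text
t: 3.22
ee_pos: [520.7, -146.8, 330.7]
orientation: [3.122, 0.34, 0.001]
ft_force: [-0.4, 0.3, -0.3]
width: 52.9
grasp_force: 0.0
```

```bash
python3 - <<'E'
from h import *
o=get_obs();C=cal("wrist");im=optics.get_image("wrist");cv2.imwrite("pics/w1.png",im)
print(o["t"],o["ee_pos"],o["orientation"],o["width"],o["qpos"]);print(C)
for l in("roller","loupe","plate"):
    for a in spotter.regions_of("wrist",l)[:1]:
        print(l,a["conf"],a["point"],cv2.minAreaRect(np.argwhere(a["region"])[:,::-1].astype(np.float32)))
E
```

```text
3.225 [ 520.68494689 -146.83010281  330.65703052] [3.12248810e+00 3.39777176e-01 1.40702957e-03] 52.92130824951056 [-2.96688070e-01  1.60686667e-01  1.66141534e+00 -2.73211855e-04
  1.31840239e+00  1.05739695e+00]
(array([[306.07660964,   0.        , 316.08484647],
       [  0.        , 306.07660964, 202.86200988],
       [  0.        ,   0.        ,   1.        ]]), array([ 591.01297191, -130.6676054 ,  524.87624598]), array([[ 0.2155499 , -0.94206689, -0.25699847],
       [-0.97649148, -0.20751419, -0.05832875],
       [ 0.00161875,  0.26352958, -0.96464996]]))
roller 0.88 [316.6, 184.9] ((320.4999694824219, 182.99998474121094), (84.99998474121094, 21.999996185302734), 0.0)
loupe 0.95 [308.2, 79.2] ((310.0, 80.5), (27.0, 24.0), 90.0)
plate 0.55 [315.7, 119.6] ((316.1171875, 128.28152465820312), (192.94839477539062, 134.62844848632812), 87.95458984375)
```

View pics/w1.png

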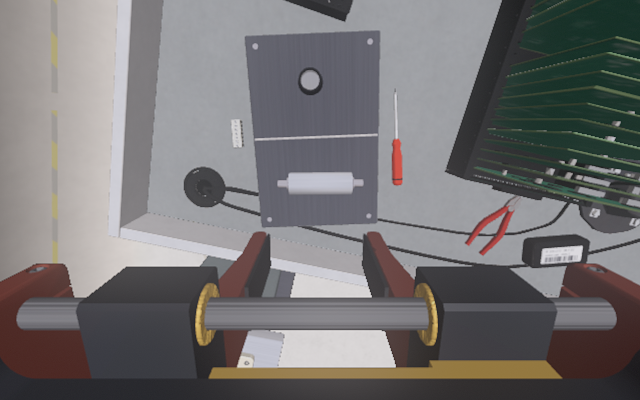

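The wrist view shows the line from (255,138) to (378,135), the roller body at columns 288–353 centred near (320,183), and the loupe at (311,81).

```bash
cat >> h.py <<'E'
def measure(rollz=44,zl=26):
    """line (mid, yaw of plate x) and roller (centre, axis yaw) from the wrist view"""
    C=cal("wrist");im=optics.get_image("wrist")
    f=lambda l:max(spotter.regions_of("wrist",l),key=lambda a:a["conf"],default=None)
    rr=f("roller");ro=None
    g=cv2.cvtColor(im,cv2.COLOR_BGR2GRAY).astype(float)
    reg=rr["region"].astype(np.uint8)
    return C,im,g,reg
E
python3 - <<'E'
from h import *
C,im,g,reg=measure()
pts=[]
for c in range(262,374):
    s=g[128:146,c]; w=np.clip(s-np.median(s)-15,0,None)
    if w.sum()>20: pts.append((c,(w*np.arange(128,146)).sum()/w.sum()))
P=toz("wrist",pts,26,C)[:,:2]
m=P.mean(0);d=np.linalg.svd(P-m)[2][0];d*=np.sign(d[1]);yaw=np.arctan2(-d[0],d[1])
row=g[136.5.__int__(),:]
print("line yaw",yaw,"resid",np.abs((P-m)@[np.cos(yaw),np.sin(yaw)]).max())
cor=toz("wrist",[(246,38),(379,31),(377.5,222),(262,227)],26,C);print(cor.round(1),cor.mean(0))
e=toz("wrist",[(255,138.7),(378,134.8)],26,C);print("line ends",e.round(1),e.mean(0),np.linalg.norm(e[0]-e[1]))
ys,xs=np.nonzero(reg);print(np.bincount(xs)[275:370])
# roller silhouette edges by brightness, cols 292..348
out=[]
for c in range(294,347,4):
    s=cv2.GaussianBlur(g,(3,3),0)[162:206,c];t=np.diff(s)
    out.append((c,162+t.argmax()+.5,162+t.argmin()+.5))
print(out)
r=toz("wrist",[(288,183.5),(353,183)],44,C);print("roller ends",r.round(1),r.mean(0),np.linalg.norm(r[0]-r[1]))
u=np.array([np.cos(yaw),np.sin(yaw)]);v=np.array([-u[1],u[0]]);L=e.mean(0)[:2]
print("roller in plate",(r[:,:2]-L)@np.c_[u,v])
l=toz("wrist",[(311,80)],58,C)[0];print("loupe",l,(l[:2]-L)@np.c_[u,v])
E
```

```text
line yaw 0.2554453793670539 resid 0.25577719159583495
[[ 678.9   -2.    26. ]
 [ 730.9 -190.2   26. ]
 [ 446.3 -268.3   26. ]
 [ 393.7  -76.3   26. ]] [ 562.43969617 -134.18647626   26.        ]
line ends [[ 538.5  -39.4   26. ]
 [ 587.6 -229.2   26. ]] [ 563.02619404 -134.27976759   26.        ] 196.09256188022374
[ 0  0  0  0  0  4  6  7  7  7  7  8  8 10 12 16 20 22 23 23 23 23 23 23
 23 23 23 23 23 23 23 24 24 24 23 23 23 23 23 23 23 23 23 23 23 23 23 23
 23 23 23 23 23 23 23 23 23 23 23 23 23 23 23 23 23 24 24 24 24 23 23 23
 23 23 23 23 23 21 21 17 12  9  8  7  7  7  7  7  7  6  4]
[(294, np.float64(171.5), np.float64(192.5)), (298, np.float64(171.5), np.float64(192.5)), (302, np.float64(171.5), np.float64(192.5)), (306, np.float64(171.5), np.float64(192.5)), (310, np.float64(171.5), np.float64(192.5)), (314, np.float64(171.5), np.float64(192.5)), (318, np.float64(171.5), np.float64(192.5)), (322, np.float64(171.5), np.float64(192.5)), (326, np.float64(171.5), np.float64(192.5)), (330, np.float64(171.5), np.float64(192.5)), (334, np.float64(171.5), np.float64(192.5)), (338, np.float64(171.5), np.float64(192.5)), (342, np.float64(171.5), np.float64(192.5)), (346, np.float64(171.5), np.float64(192.5))]
roller ends [[ 482.6 -105.9   44. ]
 [ 506.3 -207.1   44. ]] [ 494.44593118 -156.46849652   44.        ] 103.93002003188603
roller in plate [[-70.63134539  47.8078718 ]
 [-73.29157307 -56.08809661]]
loupe [ 640.15418198 -108.92159558   58.        ] [81.03266129  5.04690169]
```

```bash
python3 -c "
from h import *
plan((438,-171,110),0.255,10,60)"
```

```text
[[-0.9, 0.1, 2.2, -0.2, 60], [-0.8, 0.1, 2.2, -0.2, 60], [-0.9, 0.1, 2.2, -0.2, 60], [-0.8, 0.1, 2.2, -0.2, 60], [-0.9, 0.1, 2.2, -0.2, 60], [-0.8, 0.1, 2.2, -0.2, 60], [-0.9, 0.0, 2.2, -0.2, 60], [-0.8, 0.0, 2.2, -0.2, 60], [-0.9, 0.1, 2.2, -0.2, 60], [-0.9, 0.0, 2.2, -0.1, 60]]
end [ 437.4 -170.8  110.3] 0.2549
```

Call:
move_arm:
  rows:
    - [-0.9,0.1,2.2,-0.2,60]
    - [-0.8,0.1,2.2,-0.2,60]
    - [-0.9,0.1,2.2,-0.2,60]
    - [-0.8,0.1,2.2,-0.2,60]
    - [-0.9,0.1,2.2,-0.2,60]
    - [-0.8,0.1,2.2,-0.2,60]
    - [-0.9,0.0,2.2,-0.2,60]
    - [-0.8,0.0,2.2,-0.2,60]
    - [-0.9,0.1,2.2,-0.2,60]
    - [-0.9,0.0,2.2,-0.1,60]

```text
t: 4.78
ee_pos: [437.6, -171.1, 110.0]
orientation: [3.116, 0.399, 0.001]
ft_force: [0.4, 0.5, -0.4]
width: 53.0
grasp_force: 0.0
```

Call:
move_arm:
  rows:
    - [0,0,1.5,0,60]
    - [0,0,1.5,0,60]
    - [0,0,1.5,0,60]
    - [0,0,1.5,0,60]
    - [0,0,1.2,0,60]
    - [0,0,0,0,60]

```text
t: 5.52
ee_pos: [437.1, -171.4, 37.4]
orientation: [-3.115, -0.396, 0.003]
ft_force: [-0.2, 0.1, 0.4]
width: 52.6
grasp_force: 0.0
```

```bash
python3 - <<'E'
from h import *
o=get_obs();im=optics.get_image("wrist");cv2.imwrite("pics/w2.png",im)
X=R.from_rotvec(o["orientation"]).as_matrix()[:,0]
u=np.array([np.cos(.255),np.sin(.255)]);v=np.array([-u[1],u[0]])
print(o["t"],o["ee_pos"],np.arctan2(X[1],X[0]),o["ft_force"],(o["ee_pos"][:2]-np.array([563,-134.3]))@np.c_[u,v])
E
```

```text
5.525 [ 437.12501993 -171.38136448   37.39041917] 0.253119372821505 [-0.22353371  0.14399444  0.38562971] [-131.158202     -4.13088958]
```

View pics/w2.png

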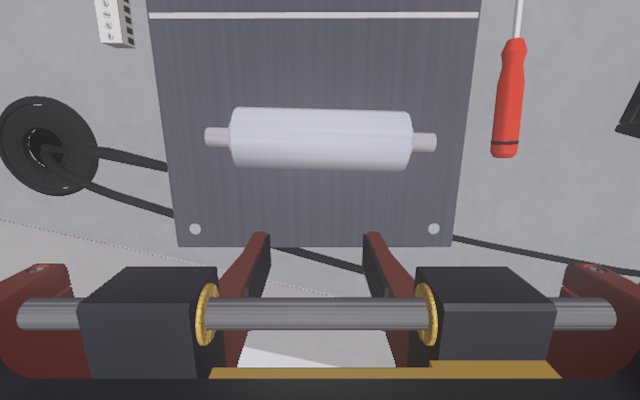

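The line is at row 15. The roller body spans columns 231–411 and is slightly skewed, and both fingers sit within its length. I'll push gently.

Call:
move_arm:
  rows:
    - [0.5,0,0,0,60]
    - [0.5,0,0,0,60]
    - [0.5,0,0,0,60]
    - [0.3,0,0,0,60]
    - [0.2,0,0,0,60]
    - [0.2,0,0,0,60]
    - [0.2,0,0,0,60]
    - [0.2,0,0,0,60]
    - [0.2,0,0,0,60]
    - [0.2,0,0,0,60]

```text
t: 6.82
ee_pos: [467.0, -164.1, 38.4]
orientation: [3.116, 0.397, -0.0]
ft_force: [-0.5, -0.5, -0.1]
width: 52.2
grasp_force: 0.0
```

Call:
move_arm:
  rows:
    - [0.2,0,0,0,60]
    - [0.3,0,0,0,60]
    - [0.3,0,0,0,60]
    - [0.3,0,0,0,60]
    - [0.3,0,0,0,60]
    - [0.3,0,0,0,60]
    - [0.3,0,0,0,60]
    - [0.3,0,0,0,60]
    - [0.2,0,0,0,60]
    - [0.1,0,0,0,60]

```text
t: 8.07
ee_pos: [492.1, -157.6, 38.4]
orientation: [-3.116, -0.397, 0.0]
ft_force: [0.9, -0.3, -0.1]
width: 52.3
grasp_force: 0.0
```

```bash
python3 - <<'E'
from h import *
o=get_obs();C=cal("wrist");im=optics.get_image("wrist");cv2.imwrite("pics/w3.png",im)
u=np.array([np.cos(.255),np.sin(.255)]);v=np.array([-u[1],u[0]])
print(o["t"],o["ee_pos"],o["ft_force"],(o["ee_pos"][:2]-np.array([563,-134.3]))@np.c_[u,v])
E
```

```text
8.075 [ 492.11554903 -157.5956174    38.36141946] [ 0.9447553  -0.30635342 -0.14476617] [-74.46849397  -4.66203661]
```

View pics/w3.png

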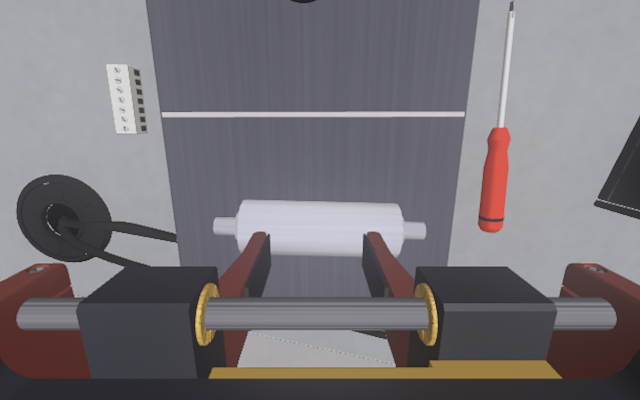

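Line now at row 114. The roller's far edge is at rows 200–203, with its left end slightly ahead. I'll measure this with a tangent model.

```bash
cat >> h.py <<'E'
def state(show=None):
    """roller offset from line & skew in the plate frame, via the tangent rays of both silhouette edges"""
    o=get_obs();C=cal("wrist");im=optics.get_image("wrist");g=cv2.GaussianBlur(cv2.cvtColor(im,cv2.COLOR_BGR2GRAY),(3,3),0).astype(float)
    if show:cv2.imwrite(show,im)
    r=max(spotter.regions_of("wrist","roller"),key=lambda a:a["conf"])["region"]
    xs=np.nonzero(r.sum(0)>0.8*r.sum(0).max())[0];c0,c1=xs.min()+8,xs.max()-8
    L0=np.array([563,-134.3]);out=[];ln=[]
    th=.255;
    def fr(P):
        u=np.array([np.cos(th),np.sin(th)]);v=np.array([-u[1],u[0]]);return (P[...,:2]-L0)@np.c_[u,v]
    y0=np.nonzero(r[:,(c0+c1)//2])[0].min()
    K,p,M=C
    pl=proj("wrist",[[*(L0+s*np.array([-np.sin(th),np.cos(th)])),26] for s in(-90,90)],C)
    for c in range(c0,c1,3):
        rows=np.nonzero(r[:,c])[0];a=rows.min();t=np.diff(g[a-6:a+7,c]);i=t.argmax()
        if 0<i<11: i=i+.5*(t[i-1]-t[i+1])/(t[i-1]-2*t[i]+t[i+1]-1e-9)
        uv=(c,a-6+i+.5)
        q=toz("wrist",[uv],44,C)[0];f=fr(q);pc=fr(p);d=f-pc
        # tangent in x-z plane of plate frame: slope of ray
        dz=p[2]-44;ang=np.hypot(d[0],dz);  # axis offset horizontally by 18/cos
        out.append((f[1],f[0]-18*ang/dz))
    lc=np.interp
    for c in list(range(int(min(pl[:,0]))+4,int(max(pl[:,0]))-4,3)):
        if not 0<=c<640: continue
        e=np.interp(c,*(pl[np.argsort(pl[:,0])].T));e=int(round(e))
        if e<8 or e>390 or r[e-14:e+15,c].any(): continue
        s=g[e-7:e+8,c];w=np.clip(s-np.median(s)-30,0,None)
        if w.sum()>40: ln.append(fr(toz("wrist",[(c,(w*np.arange(e-7,e+8)).sum()/w.sum())],26,C)[0])[::-1])
    o2=np.array(out);ok=np.abs(o2[:,1]-np.median(o2[:,1]))<3;a=np.polyfit(o2[ok,0],o2[ok,1],1)
    print("t",o["t"],"tcp",fr(np.array(o["ee_pos"])).round(2),"z",o["ee_pos"][2].round(1),"F",np.round(o["ft_force"],1))
    ym=fr(toz("wrist",[((xs.min()+xs.max())/2,y0+20)],50,C)[0])[1]
    print("roller x(y=ym)",np.polyval(a,ym).round(2),"slope",a[0].round(4),"res",np.std(o2[ok,1]-np.polyval(a,o2[ok,0])).round(2),"ym",ym.round(1))
    if len(ln)>8:
        l=np.array(ln);l=l[np.abs(l[:,1]-np.median(l[:,1]))<3];b=np.polyfit(l[:,0],l[:,1],1);print("line x",np.polyval(b,ym).round(2),"slope",b[0].round(4),len(l),"=> rel",(np.polyval(a,ym)-np.polyval(b,ym)).round(2),(a[0]-b[0]).round(4))
E
python3 -c "
from h import *
state()"
```

```text
t 8.125 tcp [-74.41  -4.69] z 38.4 F [-0.1  0.3 -0.5]
roller x(y=ym) -71.22 slope 0.028 res 0.09 ym -6.5
line x 1.04 slope 0.0001 90 => rel -72.25 0.0279
```

```bash
python3 - <<'E'
from h import *
o=get_obs();C=cal("wrist");p=np.array(o["ee_pos"]);T=R.from_rotvec(o["orientation"]).as_matrix()
for s in(26,-26): print(proj("wrist",[p+T@[0,s,0],p+T@[10,s,0],p+T@[-10,s,0],p+T@[10,s,-25]],C).round())
print(C[1],T.T@(C[1]-p),cal("wrist")[2][:,2])
th=.255;u=np.array([np.cos(th),np.sin(th)]);v=np.array([-u[1],u[0]])
f=lambda q:((q[:,:2]-[563,-134.3])@np.c_[u,v]).round(1)
print("z44 top/bot edge",f(toz("wrist",[(320,201),(320,256),(320,114)],44,C)),"z26 line",f(toz("wrist",[(320,114)],26,C)))
for n in("scene","side"):
    im=optics.get_image(n);c=proj(n,[[520,-150,60]]).astype(int)[0];print(n,c)
    k=im[max(c[1]-60,0):c[1]+60,max(c[0]-80,0):c[0]+80];cv2.imwrite(f"pics/{n}3.png",cv2.resize(k,None,fx=4,fy=4,interpolation=cv2.INTER_CUBIC))
a=cv2.imread("pics/scene3.png");b=cv2.imread("pics/side3.png");cv2.imwrite("pics/both3.png",cv2.resize(np.vstack([a,b]),None,fx=.6,fy=.6))
E
```

```text
[[355. 230.]
 [356. 216.]
 [355. 244.]
 [361. 229.]]
[[278. 230.]
 [277. 216.]
 [278. 244.]
 [272. 229.]]
[ 561.90688576 -139.01517175  232.50604959] [  72.3589478    -0.51793322 -194.16404669] [-0.25574607 -0.06714674 -0.96440928]
z44 top/bot edge [[-52.7  -6.9]
 [-90.9  -7. ]
 [  0.6  -6.8]] z26 line [[ 0.8 -7. ]]
scene [309 230]
side [358 181]
```

View pics/both3.png

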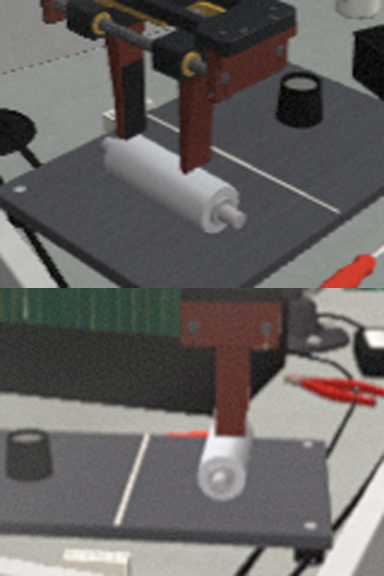

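Those pictures show the fingers above the roller: the tips end near its top (z≈62) although the TCP reads z=38, and the roller has not moved. I'll back off, check the tip height and go lower.

Call:
move_arm:
  rows:
    - [-0.3,0,0,0,60]
    - [-0.5,0,0,0,60]
    - [-0.8,0,0,0,60]
    - [-0.8,0,0,0,60]
    - [-0.8,0,0,0,60]
    - [-0.8,0,0,0,60]
    - [-0.8,0,0,0,60]
    - [-0.6,0,0,0,60]
    - [-0.1,0,0,0,60]

```text
t: 9.45
ee_pos: [438.4, -171.5, 38.4]
orientation: [-3.116, -0.396, 0.0]
ft_force: [-0.1, 0.0, 0.1]
width: 52.4
grasp_force: 0.0
```

```bash
python3 - <<'E'
from h import *
print("gpo",ctrl.grip_point_offset)
state()
o=get_obs();p=np.array(o["ee_pos"]);T=R.from_rotvec(o["orientation"]).as_matrix()
K=[]
for n in("scene","side"):
    im=optics.get_image(n)
    q=proj(n,[p+T@[a,s,h] for s in(-26,26) for a in(-10,10) for h in(0,-25)]);c=q.mean(0).astype(int);print(n,c)
    x0,y0=c[0]-45,c[1]-40
    k=cv2.resize(im[y0:y0+75,x0:x0+90],None,fx=5,fy=5,interpolation=cv2.INTER_CUBIC)
    for i,w in enumerate(q): cv2.circle(k,tuple(int(z) for z in (w-[x0,y0])*5+2),2,(0,255,0) if i%2==0 else (0,255,255),-1)
    K.append(k)
cv2.imwrite("pics/both4.png",np.hstack(K)[:, :800] if 0 else cv2.resize(np.hstack(K),(800,333)))
E
```

```text
gpo 18.700000000000003
t 9.45 tcp [-130.     -4.55] z 38.4 F [-0.1  0.   0.1]
roller x(y=ym) -70.93 slope 0.0275 res 0.05 ym -6.4
line x 1.06 slope -0.0003 98 => rel -71.99 0.0278
scene [272 256]
side [404 187]
```

View pics/both4.png

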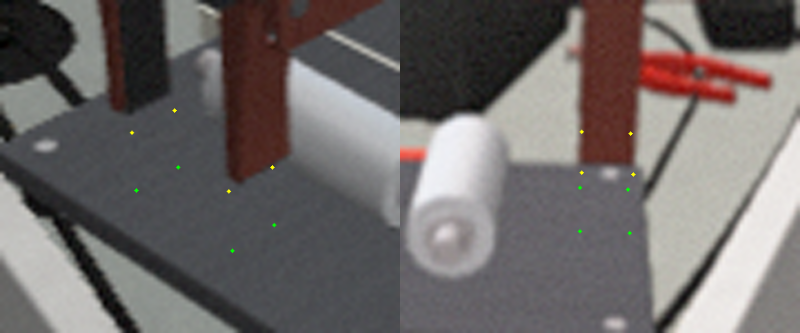

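The tips sit about 28 mm above the reported TCP, near z≈66. I'll lower 28 mm to bring them to about 38, watching the force.

Call:
move_arm:
  rows:
    - [0,0,0.8,0,60]
    - [0,0,0.8,0,60]
    - [0,0,0.6,0,60]
    - [0,0,0.4,0,60]
    - [0,0,0.2,0,60]
    - [0,0,0,0,60]

```text
t: 10.4
ee_pos: [438.7, -171.4, 10.3]
orientation: [-3.116, -0.397, 0.0]
ft_force: [1.0, 0.3, 0.2]
width: 52.5
grasp_force: 0.0
```

```bash
python3 - <<'E'
from h import *
state()
o=get_obs();p=np.array(o["ee_pos"]);T=R.from_rotvec(o["orientation"]).as_matrix()
K=[]
for n in("scene","side"):
    im=optics.get_image(n)
    q=proj(n,[p+T@[a,s,h] for s in(-40,40) for a in(-10,10) for h in(-14,-28)]);c=q.mean(0).astype(int)
    x0,y0=c[0]-45,c[1]-40
    k=cv2.resize(im[y0:y0+75,x0:x0+90],None,fx=5,fy=5,interpolation=cv2.INTER_CUBIC)
    for i,w in enumerate(q): cv2.circle(k,tuple(int(z) for z in (w-[x0,y0])*5+2),2,(0,255,0) if i%2==0 else (0,255,255),-1)
    K.append(k)
cv2.imwrite("pics/both5.png",cv2.resize(np.hstack(K),(800,333)))
E
```

```text
t 10.4 tcp [-129.61   -4.58] z 10.3 F [1.  0.3 0.2]
roller x(y=ym) -70.92 slope 0.0272 res 0.04 ym -6.5
```

View pics/both5.png

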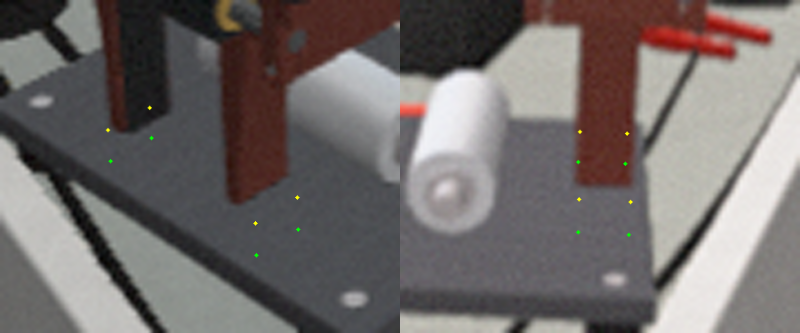

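Tips are now at about z≈42, behind the roller and below its top. I'll go 5 mm lower and push.

Call:
move_arm:
  rows:
    - [0,0,0.3,0,60]
    - [0,0,0.2,0,60]
    - [0.5,0,0,0,60]
    - [0.5,0,0,0,60]
    - [0.5,0,0,0,60]
    - [0.3,0,0,0,60]
    - [0.2,0,0,0,60]
    - [0.2,0,0,0,60]
    - [0.2,0,0,0,60]
    - [0.2,0,0,0,60]

```text
t: 11.85
ee_pos: [464.0, -164.9, 5.4]
orientation: [-3.116, -0.396, 0.0]
ft_force: [-0.1, 0.2, 0.2]
width: 52.7
grasp_force: 0.0
```

Call:
move_arm:
  rows:
    - [0.2,0,0,0,60]
    - [0.2,0,0,0,60]
    - [0.2,0,0,0,60]
    - [0.2,0,0,0,60]
    - [0.2,0,0,0,60]
    - [0.2,0,0,0,60]
    - [0.2,0,0,0,60]
    - [0.2,0,0,0,60]
    - [0.1,0,0,0,60]
    - [0.1,0,0,0,60]

```text
t: 13.1
ee_pos: [481.4, -160.4, 5.4]
orientation: [-3.116, -0.397, 0.0]
ft_force: [0.1, 0.2, 0.0]
width: 53.1
grasp_force: 0.0
```

```bash
python3 -c "
from h import *
state('pics/w6.png')"
```

```text
t 13.1 tcp [-85.53  -4.65] z 5.4 F [0.1 0.2 0. ]
roller x(y=ym) -55.5 slope 0.0277 res 0.05 ym -6.8
line x 1.02 slope -0.0003 110 => rel -56.51 0.0281
```

Call:
move_arm:
  rows:
    - [0.1,0,0,0,60]
    - [0.2,0,0,0,60]
    - [0.2,0,0,0,60]
    - [0.2,0,0,0,60]
    - [0.2,0,0,0,60]
    - [0.2,0,0,0,60]
    - [0.2,0,0,0,60]
    - [0.1,0,0,0,60]
    - [0.1,0,0,0,60]
    - [0.1,0,0,0,60]

```text
t: 14.45
ee_pos: [496.9, -156.4, 5.4]
orientation: [3.116, 0.397, -0.0]
ft_force: [0.7, 0.5, 0.6]
width: 52.7
grasp_force: 0.1
```

```bash
python3 -c "
from h import *
state('pics/w7.png')
X=R.from_rotvec(get_obs()['orientation']).as_matrix()[:,0];print(np.arctan2(X[1],X[0]))"
```

```text
t 14.45 tcp [-69.53  -4.69] z 5.4 F [0.7 0.5 0.6]
roller x(y=ym) -39.47 slope 0.0273 res 0.05 ym -7.3
line x 1.0 slope 0.0002 107 => rel -40.48 0.0271
0.2531136228183187
```

View pics/w7.png

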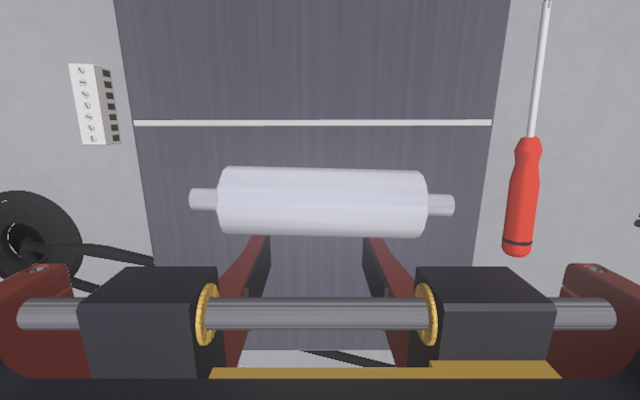

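The roller now lies between the line (row 122) and the fingers, at rows 168–236, and its left end leads by 0.027 rad. I'll turn the tool slightly while pushing on to correct the skew.

Call:
move_arm:
  rows:
    - [0.1,0,0,-0.4,60]
    - [0.1,0,0,-0.4,60]
    - [0.1,0,0,-0.4,60]
    - [0.1,0,0,-0.4,60]
    - [0.2,0,0,0,60]
    - [0.2,0,0,0,60]
    - [0.1,0,0,0,60]
    - [0.1,0,0,0,60]
    - [0,0,0,0,60]

```text
t: 15.68
ee_pos: [506.5, -153.7, 5.4]
orientation: [-3.111, -0.44, -0.0]
ft_force: [0.5, -0.3, 0.8]
width: 52.4
grasp_force: 0.0
```

```bash
python3 -c "
from h import *
state('pics/w8.png')
X=R.from_rotvec(get_obs()['orientation']).as_matrix()[:,0];print(np.arctan2(X[1],X[0]))"
```

```text
t 15.675 tcp [-59.52  -4.5 ] z 5.4 F [ 0.5 -0.3  0.8]
roller x(y=ym) -28.33 slope 0.027 res 0.04 ym -7.5
line x 1.02 slope -0.0003 105 => rel -29.35 0.0273
0.28107946433326303
```

The skew is unchanged because the roller just rolls away from the one finger touching it. I'll square the tool, back off slightly and give a brisker two-finger push, so inertia sets the roller flush against both fingertips.

Call:
move_arm:
  rows:
    - [-0.4,0,0,0,60]
    - [0,0,0,1.4,60]
    - [0,0,0,0,60]
    - [0.7,0,0,0,60]
    - [0.8,0,0,0,60]
    - [0.2,0,0,0,60]
    - [0,0,0,0,60]
    - [0,0,0,0,60]

```text
t: 16.77
ee_pos: [518.9, -150.4, 5.3]
orientation: [-3.116, -0.402, 0.001]
ft_force: [-0.1, 0.2, 0.2]
width: 52.7
grasp_force: 0.0
```

```bash
python3 -c "
from h import *
state('pics/w9.png')
X=R.from_rotvec(get_obs()['orientation']).as_matrix()[:,0];print(np.arctan2(X[1],X[0]))"
```

```text
t 16.775 tcp [-46.78  -4.46] z 5.3 F [-0.1  0.2  0.2]
roller x(y=ym) -4.09 slope 0.0046 res 0.04 ym -8.1
line x 1.2 slope -0.0014 12 => rel -5.3 0.006
0.256526187981411
```

The skew is now 0.006 rad and the roller is 5 mm short of the line. I'll finish with a slow push.

Call:
move_arm:
  rows:
    - [0.4,0,0,0,60]
    - [0.4,0,0,0,60]
    - [0.2,0,0,0,60]
    - [0.1,0,0,0,60]
    - [0.1,0,0,0,60]
    - [0.1,0,0,0,60]
    - [0.1,0,0,0,60]
    - [0.1,0,0,0,60]
    - [0,0,0,0,60]

```text
t: 18.0
ee_pos: [533.7, -146.6, 5.4]
orientation: [-3.116, -0.402, -0.0]
ft_force: [0.8, 0.6, -0.1]
width: 52.7
grasp_force: 0.0
```

```bash
python3 -c "
from h import *
state('pics/w10.png')"
```

```text
t 18.0 tcp [-31.49  -4.54] z 5.4 F [ 0.8  0.6 -0.1]
roller x(y=ym) -1.74 slope 0.0041 res 0.05 ym -7.6
line x 1.03 slope -0.0001 12 => rel -2.77 0.0042
```

Call:
move_arm:
  rows:
    - [0.1,0,0,0,60]
    - [0.1,0,0,0,60]
    - [0.05,0,0,0,60]
    - [0,0,0,0,60]
    - [0,0,0,0,60]

```text
t: 18.73
ee_pos: [536.0, -146.0, 5.4]
orientation: [-3.116, -0.402, 0.0]
ft_force: [0.1, -0.5, 0.0]
width: 52.8
grasp_force: 0.0
```

```bash
python3 -c "
from h import *
state('pics/w11.png')"
```

```text
t 18.725 tcp [-29.08  -4.54] z 5.4 F [ 0.1 -0.5  0. ]
roller x(y=ym) 0.6 slope 0.0052 res 0.05 ym -7.8
line x 0.81 slope 0.0022 11 => rel -0.21 0.003
```

Within 0.4 mm of the line. I'll back away, lift clear and check from above.

Call:
move_arm:
  rows:
    - [-0.2,0,0,0,60]
    - [-0.5,0,0,0,60]
    - [-1.0,0,0,0,60]
    - [-1.0,0,0,0,60]
    - [0,0,-2.0,0,60]
    - [0,0,-4.0,0,60]
    - [0,0,-4.0,0,60]
    - [0,0,-4.0,0,60]
    - [0,0,0,0,60]
    - [0,0,0,0,60]

```text
t: 20.08
ee_pos: [508.9, -152.8, 144.7]
orientation: [-3.115, -0.402, 0.001]
ft_force: [0.2, 0.7, 0.4]
width: 52.8
grasp_force: 0.0
```

```bash
python3 -c "
from h import *
state('pics/w12.png')"
```

```text
t 20.075 tcp [-56.99  -4.28] z 144.7 F [0.2 0.7 0.4]
roller x(y=ym) 0.44 slope 0.0062 res 0.09 ym -8.0
line x 1.1 slope -0.0003 9 => rel -0.65 0.0065
```

View pics/w12.png

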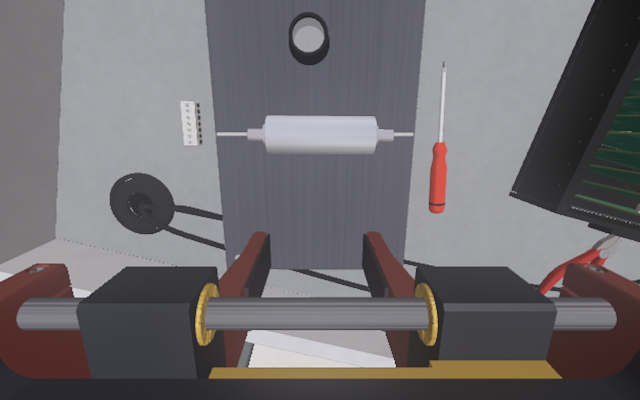

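The roller body (columns 264–378, row 134) lies along the line and is centred on it, with both journals over the plate and the line showing beyond each end. The loupe, screwdriver and terminal block look undisturbed, and the arm is clear.

```bash
python3 -c "
from h import *
print(close_job())"
```

```text
the job is handed in; nothing more can be done
None
```

Done and handed in: the roller is at rest along the white line, within about 0.7 mm of centre and 0.007 rad of parallel, with its whole length on the plate; the loupe, screwdriver and terminal block were not touched.

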